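# Park the flasks on cork rings and stack their cups

### The arm

A 7-joint arm with a two-finger parallel gripper is mounted at the origin on the work surface. World frame = base frame: x ahead of the robot, y to its left, z up, the work surface at z = 0. Lengths are in mm, angles in rad, forces in N, time in s.
With the tool pointing down it reaches from about 425 to 925 mm from the base axis. Payload 6.8 kg.
Tool frame: the origin (TCP) lies at the very end of the fingers, on their centre line; the grasp point (between the pads) lies 19 mm behind it; z points along the fingers, y is the line along which they close (so a half turn about z gives the same grasp; the last joint's range is limited). The gripper opens to 85 mm and grips with 20 to 120 N. Pads are 22 mm wide; open, the fingers measure 114 mm over their backs; the gripper's body (76 mm by 85 mm) begins 54 mm behind the grasp point. The pads swing forward as they close: fully open they stand 13 mm farther back than shut.
Start: joints at [-1.346, 0.477, 0.022, 1.555, -0.011, 1.109, -0.083], TCP at [220.513, 637.982, 231.308] pointing down, gripper open.
Joint ranges: [-2.96, 2.96], [-0.34, 2.1], [-1.41, 1.46], [0.24, 2.44], [-1.37, 4.51], [0.17, 1.92], [-2.96, 2.96]. Speed limits (rad/s): [2.39, 2.39, 3.14, 3.14, 3.14, 3.14, 3.14].

### API

Orientations are given as [roll, pitch, yaw] about the fixed x, y, z axes, in that order (R = Rz(yaw) Ry(pitch) Rx(roll)).
In Python, from cell import bot gives the robot as it stands. Calls block until the motion is done:
- bot.reach(position, orientation): joint-space move of the TCP to a pose.
- bot.move_linear(position, velocity=150, attitude=None, f_stop=None): straight line of the TCP; attitude=None keeps the orientation; velocity is the mean speed in mm/s. With f_stop (N) it stops when the force on the tool has changed by that much, and returns True; else False.
- bot.goto_joints(angles): joint-space move.
- bot.command_gripper(opening): finger opening in mm; the grip force is fixed at half the most; returns when the fingers have stopped.
- bot.dwell(seconds).
- bot.ik(position, orientation): joint angles nearest the present ones, or None.
- bot.get_obs(): the state.
- bot.snapshot(name): name is "side" or "top" or "wrist"; returns a dict with "image" (400x640x3 uint8, red, green, blue), "mtx" (3x3 intrinsics, pixels), "D" ([k1, k2, p1, p2, k3] as OpenCV has them; the pictures are not rectified), "extrinsics" (4x4, takes a point from world to camera coordinates). Camera axes: x right, y down, z forward; pixel columns grow to the right and rows downward; lengths in mm; the calibration is good to about 2 mm. A picture is of the moment at which its call begins. There is no depth.
A pose or a line that the arm cannot do raises bot.Unreachable and nothing moves.
- bot.hand_in(): hands the job in; it is judged then, once.
The state is a dict: "clock": time; "joints": joint angles; "qvel": joint speeds; "joint_efforts": joint torques, N m; "eef_pos": TCP position; "ee_rot": TCP orientation; "ft_force": force on the tool from outside, world axes, zero at the start; "torque": the same for the moment, N m; "finger_gap": finger opening in mm; "grip_force": force on a finger pad.
Only numpy, scipy, OpenCV 4.12 (cv2) and the standard library are available. Lean on these libraries where they do the work, as an engineer would, in place of code of your own. Each camera call takes 0.05 s, during which the arm holds its last target. There are 200 camera calls.

### The job

The stoppered round-bottomed flasks on this bench have been left perched on plastic cups. Set every flask upright, level and centred in a cork ring of its own, and nest all five cups one inside the other in a single upright stack standing on the bench. Never let a flask drop onto the bench, and leave the other things standing where they are.

Things in the scene. Friction and masses are not known exactly. Their poses are not given: they have to be found in the camera images.
- flask1: stoppered round-bottomed clear glass flask, 0.12 kg, 116 mm tall: bulb a 74 mm ball, neck 22 mm across, white cylindrical cap 28 mm across, 90 to 116 mm above the underside (grip it there). Origin at the lowest point of the bulb, z up along the neck. Starts upright in the mouth of cup1, its underside 25 mm above the cup's; may be absent (cup1 is then empty)
- flask1_bulb (a point): centre of flask1's bulb, 37 mm above its underside; seated in a ring it is 51 mm above the bench
- flask2: stoppered round-bottomed clear glass flask, 0.12 kg, 116 mm tall: bulb a 74 mm ball, neck 22 mm across, white cylindrical cap 28 mm across, 90 to 116 mm above the underside (grip it there). Origin at the lowest point of the bulb, z up along the neck. Starts upright in the mouth of cup2, its underside 25 mm above the cup's; may be absent (cup2 is then empty)
- flask2_bulb (a point): centre of flask2's bulb, 37 mm above its underside; seated in a ring it is 51 mm above the bench
- flask3: stoppered round-bottomed clear glass flask, 0.12 kg, 116 mm tall: bulb a 74 mm ball, neck 22 mm across, white cylindrical cap 28 mm across, 90 to 116 mm above the underside (grip it there). Origin at the lowest point of the bulb, z up along the neck. Starts upright in the mouth of cup3, its underside 25 mm above the cup's; may be absent (cup3 is then empty)
- flask3_bulb (a point): centre of flask3's bulb, 37 mm above its underside; seated in a ring it is 51 mm above the bench
- flask4: stoppered round-bottomed clear glass flask, 0.12 kg, 116 mm tall: bulb a 74 mm ball, neck 22 mm across, white cylindrical cap 28 mm across, 90 to 116 mm above the underside (grip it there). Origin at the lowest point of the bulb, z up along the neck. Starts upright in the mouth of cup4, its underside 25 mm above the cup's; may be absent (cup4 is then empty)
- flask4_bulb (a point): centre of flask4's bulb, 37 mm above its underside; seated in a ring it is 51 mm above the bench
- cup1: loose white tapered plastic cup, 0.06 kg, all five alike: 40 mm tall, foot 47 mm across, straight collar 68 mm across over the top 13 mm; mouth 60 mm inside, walls 2 mm, inner floor 16 mm above the foot. Nested in another it rests on that floor, 16 mm higher, 1 mm of play, collar showing. Origin at the centre of the foot, z up; may carry flask1 at first
- cup2: loose white tapered plastic cup, 0.06 kg, all five alike: 40 mm tall, foot 47 mm across, straight collar 68 mm across over the top 13 mm; mouth 60 mm inside, walls 2 mm, inner floor 16 mm above the foot. Nested in another it rests on that floor, 16 mm higher, 1 mm of play, collar showing. Origin at the centre of the foot, z up; may carry flask2 at first
- cup3: loose white tapered plastic cup, 0.06 kg, all five alike: 40 mm tall, foot 47 mm across, straight collar 68 mm across over the top 13 mm; mouth 60 mm inside, walls 2 mm, inner floor 16 mm above the foot. Nested in another it rests on that floor, 16 mm higher, 1 mm of play, collar showing. Origin at the centre of the foot, z up; may carry flask3 at first
- cup4: loose white tapered plastic cup, 0.06 kg, all five alike: 40 mm tall, foot 47 mm across, straight collar 68 mm across over the top 13 mm; mouth 60 mm inside, walls 2 mm, inner floor 16 mm above the foot. Nested in another it rests on that floor, 16 mm higher, 1 mm of play, collar showing. Origin at the centre of the foot, z up; may carry flask4 at first
- cup5: loose white tapered plastic cup, 0.06 kg, all five alike: 40 mm tall, foot 47 mm across, straight collar 68 mm across over the top 13 mm; mouth 60 mm inside, walls 2 mm, inner floor 16 mm above the foot. Nested in another it rests on that floor, 16 mm higher, 1 mm of play, collar showing. Origin at the centre of the foot, z up; starts empty
- ring1: cork ring fixed to the bench, 25 mm high, 84 mm across, with a 52 mm hole; origin at the centre of its underside, on the bench, z up. A flask seated in it has its underside 14 mm above the bench
- ring2: cork ring fixed to the bench, 25 mm high, 84 mm across, with a 52 mm hole; origin at the centre of its underside, on the bench, z up. A flask seated in it has its underside 14 mm above the bench
- ring3: cork ring fixed to the bench, 25 mm high, 84 mm across, with a 52 mm hole; origin at the centre of its underside, on the bench, z up. A flask seated in it has its underside 14 mm above the bench
- ring4: cork ring fixed to the bench, 25 mm high, 84 mm across, with a 52 mm hole; origin at the centre of its underside, on the bench, z up. A flask seated in it has its underside 14 mm above the bench
- vial: bystander: amber vial with white cap, 28 mm across and 55 mm tall, standing among the cups and rings; origin under its centre
- spatula: bystander: 170 mm spatula lying at the far side of the bench
- note_block: bystander: paper block 75 x 75 x 12 mm, between the robot and the cups
- amber_bottle: bystander: amber bottle 60 mm across, 120 mm tall, at the far side; origin under its centre
- timer: bystander: grey timer 60 x 80 x 22 mm, between the robot and the cups
Mind the look-alikes: they are no part of the job. Leave any green or turquoise look-alike of the flask1 alone.

How it is judged:
By the outcome, as a careful person would: the job done as asked, in the order asked, and still so for the second after the job is handed in, with the robot touching nothing.
Of flask1, flask2, flask3, flask4 only 2 to 4 are there at a start; the rules pass over those that are not, and their reading is None.
At some moment in a run one of cup5 may be knocked a few centimetres aside while the robot is not near it.
It also fails if it takes over 210 s, if anything falls off the work surface, if the arm or the gripper's body presses on something with over 40 N, if the wrist force passes 120 N, or if a joint passes its speed limit or range.

## Working session

There is one attempt and no reset: what is moved stays moved. The work goes in short steps, each a Python script; the robot and the scene stay as the last script left them, time stands still between calls to the robot, and variables do not carry over. Pictures are saved under pics/ and viewed, at most 14 in all, crops included, and the job is handed in when it is done.

```bash
ls; mkdir -p pics; python3 - <<'E'
from cell import bot
import cv2,numpy as np
for n in("top","side"):
    s=bot.snapshot(n); cv2.imwrite(f"pics/{n}0.png",s["image"][:,:,::-1]); print(n,s["mtx"].round(1).tolist(),s["D"],s["extrinsics"].round(3).tolist())
o=bot.get_obs();print(o["clock"],o["ee_rot"],o["finger_gap"])
E
```

```text
pics
top [[379.7, 0.0, 321.9], [0.0, 379.7, 197.9], [0.0, 0.0, 1.0]] [-0.06581202  0.          0.          0.          0.        ] [[-0.028, -1.0, -0.001, -54.244], [-0.997, 0.028, -0.071, 582.27], [0.071, -0.001, -0.997, 947.212], [0.0, 0.0, 0.0, 1.0]]
side [[443.9, 0.0, 316.8], [0.0, 443.9, 197.5], [0.0, 0.0, 1.0]] [-0.00720575  0.          0.          0.          0.        ] [[-0.968, -0.25, -0.001, 502.267], [-0.144, 0.562, -0.815, 179.466], [0.205, -0.788, -0.58, 877.01], [0.0, 0.0, 0.0, 1.0]]
0.1 [-3.13991311e+00  1.09916189e-04  2.80879520e+00] 85.18872626496577
```

View pics/top0.png

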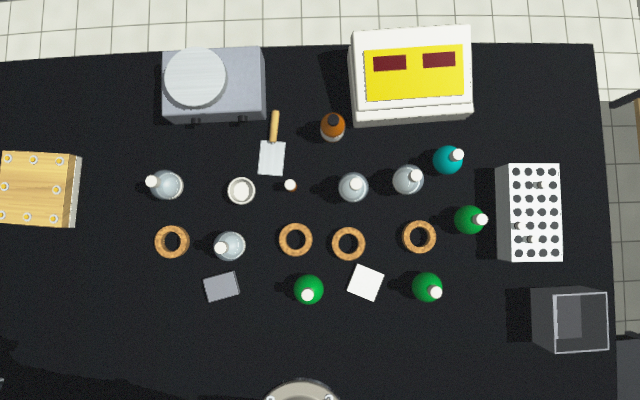

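View pics/side0.png

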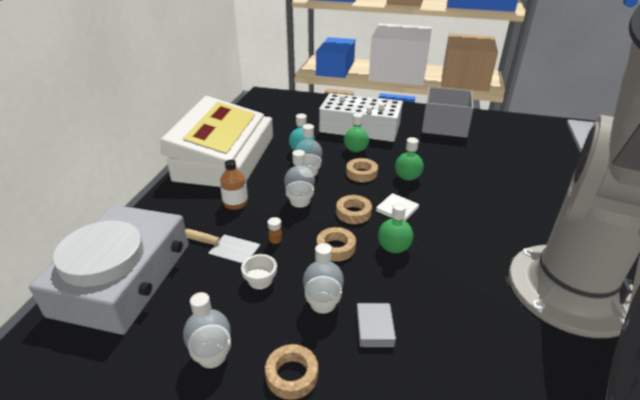

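The top view shows four clear flasks on cups, with caps at about (151,181), (221,247), (357,184) and (408,173). The empty cup is at (241,190), and the rings are at (172,241), (296,239), (348,243) and (419,236). The coloured look-alikes to leave alone are the teal one at (448,160) and the green ones at (469,219), (308,289) and (427,287). The side view agrees.

```bash
cat > h.py <<'E'
from cell import bot
import cv2,numpy as np
from scipy.optimize import fsolve
def proj(s,P):
    E=s["extrinsics"]; r,_=cv2.Rodrigues(E[:3,:3].copy())
    return cv2.projectPoints(np.asarray(P,float).reshape(-1,1,3),r,E[:3,3].copy(),s["mtx"],s["D"])[0].reshape(-1,2)
def onplane(s,uv,z):
    n=cv2.undistortPoints(np.array([[uv]],float),s["mtx"],s["D"]).ravel()
    R=s["extrinsics"][:3,:3];c=-R.T@s["extrinsics"][:3,3];d=R.T@np.array([n[0],n[1],1])
    return (c+d*(z-c[2])/d[2])[:2]
A=np.linspace(0,2*np.pi,60,endpoint=False)
SH=dict(cap=[(14,115),(14,141)],capseat=[(14,104),(14,130)],ring=[(42,0),(42,25)],cup=[(23.5,0),(34,27),(34,40)])
def cen(h): m=cv2.moments(h.astype(np.float32));return np.array([m["m10"],m["m01"]])/m["m00"],m["m00"]
def sil(s,xy,kind):
    P=[[xy[0]+r*np.cos(a),xy[1]+r*np.sin(a),z] for r,z in SH[kind] for a in A]
    return cv2.convexHull(proj(s,P).astype(np.float32))
def mask(s,kind):
    im=s["image"].astype(int);r,g,b=im[...,0],im[...,1],im[...,2]
    if kind=="ring": m=(r-b>35)&(r>90)
    else: m=(im.min(2)>(175 if kind!="cup" else 120))&(im.max(2)-im.min(2)<45)
    return m.astype(np.uint8)
def find(s,uv,kind,rad=30):
    """solid of revolution whose silhouette centroid matches the blob nearest pixel uv -> xy, area ratio"""
    m=mask(s,kind);n,L,st,C=cv2.connectedComponentsWithStats(m)
    k=[i for i in range(1,n) if st[i,4]>25 and np.hypot(*(C[i]-uv))<rad]
    if not k: return None
    k=max(k,key=lambda i:st[i,4])
    c=max(cv2.findContours((L==k).astype(np.uint8),0,1)[0],key=len); h=cv2.convexHull(c); o,a=cen(h)
    z=SH[kind][-1][1]
    f=lambda xy:cen(sil(s,xy,kind))[0]-o
    xy=fsolve(f,onplane(s,o,z)); return xy,round(a/cen(sil(s,xy,kind))[1],2)
def flat(yaw): return [np.pi,0,yaw]
E
python3 - <<'E'
from h import *
t=bot.snapshot("top");s=bot.snapshot("side")
for kind,L in dict(cap=[(151,181),(221,247),(357,184),(408,173)],ring=[(172,241),(296,239),(348,243),(419,236)],cup=[(241,190)]).items():
    for uv in L:
        a=find(t,uv,kind,15 if kind=="cap" else 20); 
        if a is None: print(kind,uv,"none");continue
        z=SH[kind][-1][1]/2 if kind!="cap" else 128
        b=find(s,proj(s,[*a[0],z])[0],kind,20); print(kind,uv,a[0].round(1),a[1],b and (b[0].round(1),b[1]))
v=onplane(t,(290,185),55);print("vial",v)
for n,uv,z in(("note",(366,283),12),("timer",(221,287),22),("g1",(308,290),40),("g2",(427,287),40),("bottle",(333,124),60),("green",(469,219),40)):print(n,onplane(t,uv,z).round())
im=t["image"][:,:,::-1];cv2.imwrite("pics/crop1.png",cv2.resize(im[140:310,130:490],None,fx=2.2,fy=2.2))
E
```

```text
cap (151, 181) [623.5 323.1] 0.55 (array([627.2, 308.4]), 0.45)
cap (221, 247) [471.5 129.2] 2.23 (array([469. , 146.2]), 0.43)
cap (357, 184) [ 595.3 -150.5] 2.1 (array([571.3, -94.2]), 0.45)
cap (408, 173) [ 611.1 -279.1] 1.94 (array([ 624.1, -308.7]), 0.29)
ring (172, 241) [479.9 320.3] 0.96 (array([479.1, 318.2]), 0.98)
ring (296, 239) [ 4.776e+02 -1.000e-01] 0.99 (array([475.3,  -5.3]), 0.91)
ring (348, 243) [ 463.4 -133.6] 0.99 (array([ 462.8, -136.5]), 0.98)
ring (419, 236) [ 475.4 -316.3] 0.92 (array([ 474.8, -318.7]), 0.97)
cup (241, 190) [604.6 133.7] 0.97 (array([640.7, 109.9]), 2.38)
vial [612.14986864   7.53000806]
note [ 361. -176.]
timer [362. 191.]
g1 [353. -30.]
g2 [ 351. -324.]
bottle [ 761. -103.]
green [ 516. -438.]h.py:31: RuntimeWarning: The iteration is not making good progress, as measured by the 
 improvement from the last ten iterations.
  xy=fsolve(f,onplane(s,o,z)); return xy,round(a/cen(sil(s,xy,kind))[1],2)
```

View pics/crop1.png

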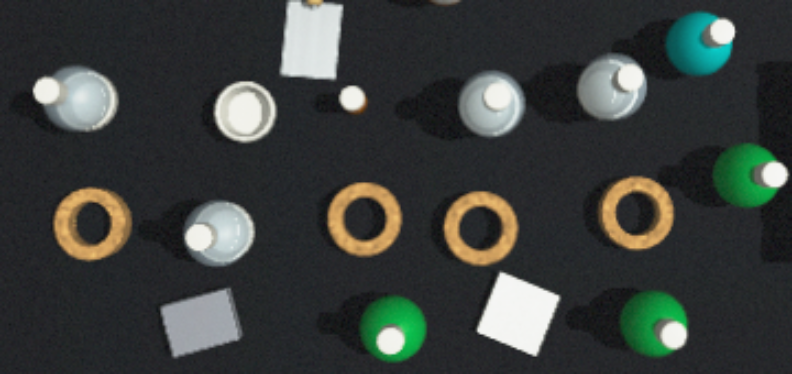

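The crop confirms four clear flasks. In top-image pixels their caps are at (151,181), (220,248), (356,183) and (416,175), and the four coloured ones are excluded. I'll locate each flask from its whole silhouette, which is more robust than the cap alone.

```bash
cat >> h.py <<'E'
_b=[(np.sqrt(max(0,37**2-(h-37)**2)),h) for h in range(0,75,4)]
_f=_b+[(11,80),(14,90),(14,116)]
SH["flask"]=[(23.5,0),(34,27),(34,40)]+[(r,z+25) for r,z in _f]
SH["seated"]=[(r,z+14) for r,z in _f if z>25]
_m0=mask
def mask(s,kind):
    if kind!="flask": return _m0(s,kind)
    im=s["image"].astype(int); m=((im.min(2)>75)&(im.max(2)-im.min(2)<50)).astype(np.uint8)
    return cv2.morphologyEx(m,cv2.MORPH_OPEN,np.ones((3,3)))
E
python3 - <<'E'
from h import *
t=bot.snapshot("top");s=bot.snapshot("side")
for uv,c in(((165,185),(151,181)),((229,246),(220,248)),((353,187),(356,183)),((408,180),(416,175))):
    a=find(t,uv,"flask",20); b=find(s,proj(s,[*a[0],75])[0],"flask",25)
    print(a,b,"captop",onplane(t,c,141).round(1))
    for S,r in((t,a),(s,b)):
        if r: 
            cv2.polylines(S["image"],[sil(S,r[0],"flask").astype(int)],True,(255,0,0),1)
a=find(t,(241,190),"cup"); b=find(s,proj(s,[*a[0],20])[0],"cup",10);print("cup5",a,b)
for n in("side",):cv2.imwrite(f"pics/{n}1.png",cv2.resize(s["image"][90:400,150:450,::-1],None,fx=1.9,fy=1.9))
w=bot.snapshot("wrist");cv2.imwrite("pics/w0.png",w["image"][:,:,::-1])
E=w["extrinsics"];print("wristcam pos",-E[:3,:3].T@E[:3,3],E[:3,:3].round(2))
for p,n in(((627,317),"r"),((475,131),"r"),((583,-148),"r"),((611,-285),"r"),((480,319),"r"),((604,134),"r")):
    print([y for y in np.arange(-3,3.2,.4) if bot.ik([*p,100],flat(y)) is not None and bot.ik([*p,290],flat(y)) is not None])
E
```

```text
(array([622.20935415, 317.60924293]), 0.96) (array([621.25268482, 316.79921022]), 1.01) captop [621.2 316.8]
(array([467.61913034, 158.61520934]), 0.92) (array([466.10720143, 158.84761139]), 1.01) captop [466.5 159.5]
(array([ 602.71947351, -147.6474859 ]), 0.93) (array([ 616.53577449, -230.38053647]), 2.14) captop [ 603.3 -147.4]
(array([ 618.21242868, -283.94585906]), 0.92) (array([ 666.54630755, -426.09654523]), 0.41) captop [ 617.8 -283.3]
cup5 (array([604.64481998, 133.42690914]), 0.96) None
wristcam pos [147.29783973 662.61272287 374.24426046] [[ 0.33  0.94  0.  ]
 [ 0.9  -0.31  0.3 ]
 [ 0.28 -0.1  -0.95]]
[np.float64(-3.0), np.float64(-2.6), np.float64(-2.2), np.float64(-1.8000000000000003), np.float64(-1.4000000000000004), np.float64(-1.0000000000000004), np.float64(-0.6000000000000005), np.float64(-0.20000000000000062), np.float64(0.1999999999999993), np.float64(0.5999999999999992), np.float64(0.9999999999999991), np.float64(1.3999999999999986), np.float64(1.799999999999999), np.float64(2.1999999999999993), np.float64(2.5999999999999988), np.float64(2.9999999999999982)]
[np.
[... 1675 characters left out ...]
, np.float64(0.5999999999999992), np.float64(0.9999999999999991), np.float64(1.3999999999999986), np.float64(1.799999999999999), np.float64(2.1999999999999993), np.float64(2.5999999999999988), np.float64(2.9999999999999982)]
[np.float64(-3.0), np.float64(-2.6), np.float64(-2.2), np.float64(-1.8000000000000003), np.float64(-1.4000000000000004), np.float64(-1.0000000000000004), np.float64(-0.6000000000000005), np.float64(-0.20000000000000062), np.float64(0.1999999999999993), np.float64(0.5999999999999992), np.float64(0.9999999999999991), np.float64(1.3999999999999986), np.float64(1.799999999999999), np.float64(2.1999999999999993), np.float64(2.5999999999999988), np.float64(2.9999999999999982)]
```

View pics/side1.png

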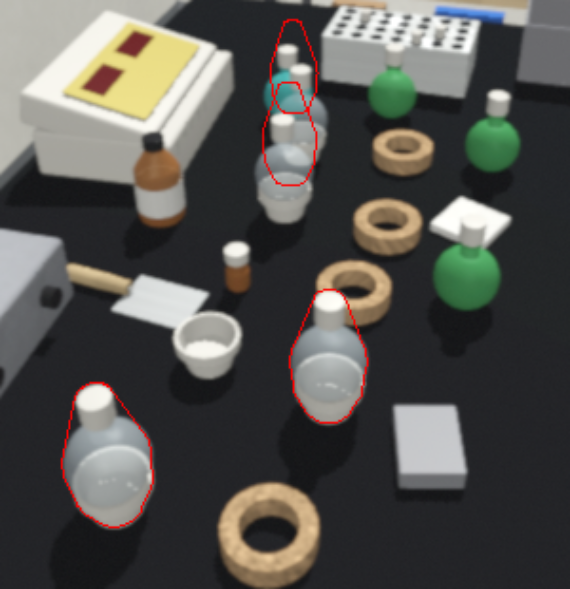

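View pics/w0.png

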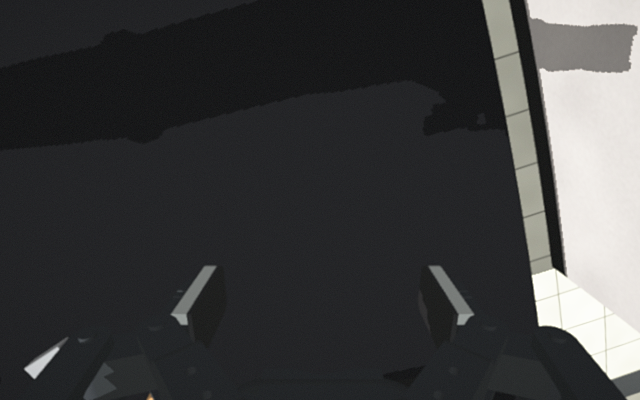

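The whole-silhouette fits for the two left flasks agree between cameras to within 1.5 mm, and the cap-top check agrees for all four. The two right flasks overlap in the side view, so their top-view values stand. The wrist picture shows only the open fingers over bare bench. Next I'll check the rings from the wrist, then move the first flask.

```bash
cat >> h.py <<'E'
F=dict(A=(621.7,317.2),B=(466.8,158.8),C=(603,-147.5),D=(618,-283.6))
R=dict(A=(479.5,319.3),B=(477,-1.),C=(463,-135),D=(475,-317.5))
Y=np.pi/2
def wring(k):
    w=bot.snapshot("wrist"); c=proj(w,[*R[k],12])[0]; return find(w,c,"ring",40),c.round(),w
def ft(): return bot.get_obs()["ft_force"].round(1)
def pick(k,zt=240):
    p=F[k]; bot.command_gripper(60); bot.reach([*p,200],flat(Y)); bot.move_linear([*p,112],120); bot.command_gripper(15)
    o=bot.get_obs();print("grip",o["finger_gap"].round(1),o["grip_force"])
    bot.move_linear([*p,zt],150)
E
python3 - <<'E'
from h import *
for k in "DCBA":
    bot.reach([*R[k],240],flat(Y)); r,c,w=wring(k); print(k,r,c)
pick("A");print(bot.get_obs()["clock"],ft(),bot.get_obs()["eef_pos"])
w=bot.snapshot("wrist");s=bot.snapshot("side")
cv2.imwrite("pics/w1.png",np.hstack([w["image"],s["image"]])[:,:,::-1][:,200:1000])
E
```

```text
D (array([ 474.30169   , -316.19937363]), 0.97) [322. 172.]
C (array([ 462.43093095, -134.39845927]), 0.99) [322. 171.]
B (array([476.52048558,  -0.94457037]), 0.99) [322. 170.]
A (array([478.66658079, 319.00179083]), 1.01) [321. 169.]Traceback (most recent call last):
  File "<stdin>", line 4, in <module>
  File "h.py", line 50, in pick
    o=bot.get_obs();print("grip",o["finger_gap"].round(1),o["grip_force"])
                                 ^^^^^^^^^^^^^^^^^^^^^
AttributeError: 'float' object has no attribute 'round'
```

```bash
sed -i 's/o\["finger_gap"\].round(1)/round(o["finger_gap"],1)/' h.py; cat >> h.py <<'E'
R=dict(A=(479,319.1),B=(476.6,-.7),C=(462.6,-134.6),D=(474.4,-316.5))
def place(k,zt=240):
    p=R[k]; off=112-25-0 # tcp above flask underside at the grip
    bot.reach([*p,zt],flat(Y)); bot.move_linear([*p,off+14+12],150); bot.dwell(.3); f0=ft()
    hit=bot.move_linear([*p,off+14-2],15,f_stop=2.5); bot.dwell(.2)
    print(k,"contact z",bot.get_obs()["eef_pos"].round(1),"expected",off+14,hit,"df",(ft()-f0).round(1))
def release(k):
    z=bot.get_obs()["eef_pos"]; bot.command_gripper(60); bot.move_linear([z[0],z[1],z[2]+110],150)
E
python3 - <<'E'
from h import *
o=bot.get_obs();print("grip",o["finger_gap"],o["grip_force"],o["eef_pos"],o["clock"])
bot.move_linear([*F["A"],240],150)
place("A")
w=bot.snapshot("wrist");s=bot.snapshot("side");print(bot.get_obs()["clock"])
cv2.imwrite("pics/w1.png",np.hstack([w["image"],s["image"]])[:,:,::-1][:,150:950])
E
```

```text
grip 26.432711029153147 58.84918391704559 [622.09032957 317.35335611 112.86322983] 8.875
A contact z [479.1 318.9 101.8] expected 101 True df [ 2.3 -0.4  5.4]
12.8083
```

View pics/w1.png

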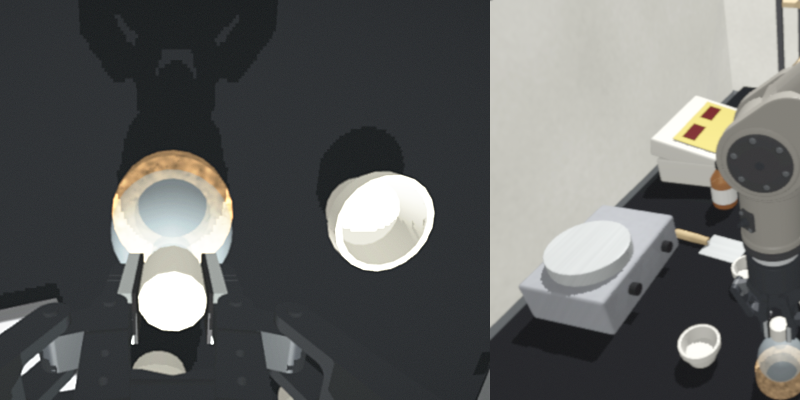

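The wrist view shows the held flask sitting centred in ring 1, with the vacated cup still standing at right. The contact height matches the seat exactly, so I'll release it and do the others the same way.

```bash
python3 - <<'E'
from h import *
release("A")
for k in "BCD":
    pick(k); place(k); release(k); print(k,round(bot.get_obs()["clock"],1))
bot.reach([500,60,330],flat(Y))
t=bot.snapshot("top");cv2.imwrite("pics/top2.png",cv2.resize(t["image"][140:310,130:490,::-1],None,fx=2.2,fy=2.2))
bot.reach([620,330,260],flat(Y));s=bot.snapshot("side");cv2.imwrite("pics/side2.png",s["image"][:,:,::-1])
E
```

```text
grip 26.3 58.634233474731445
B contact z [476.6  -0.7 101.9] expected 101 True df [-0.3 -0.4  3.6]
B 21.5
grip 26.4 58.801944851875305
C contact z [ 462.6 -134.4  102.1] expected 101 True df [ 2.1 -0.9  2. ]
C 28.9
grip 26.6 58.70609164237976
D contact z [ 474.4 -316.1  102.6] expected 101 True df [ 1.3 -0.7  6.4]
D 36.4
```

View pics/top2.png

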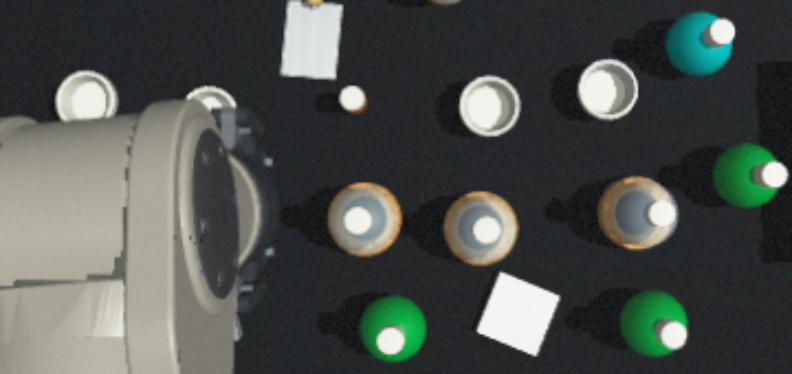

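View pics/side2.png

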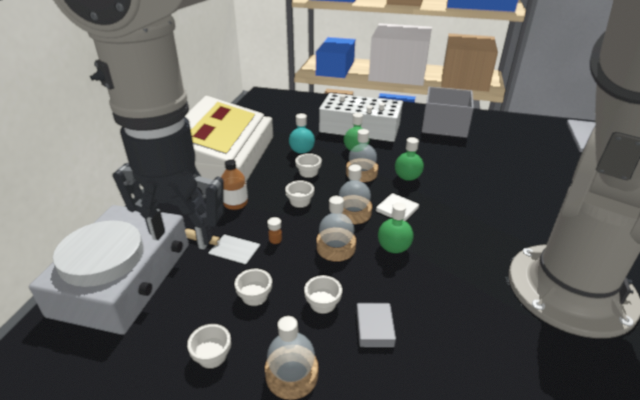

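All four flasks now sit upright in the rings and the five cups are empty. Cup5 has been nudged from about (259,271) to (253,287) in the side view. I'll measure every cup from above with the wrist camera, using side-view seeds.

```bash
cat >> h.py <<'E'
def wcup(p,z=240):
    bot.reach([p[0],p[1],z],flat(Y)); bot.dwell(.1); w=bot.snapshot("wrist"); c=proj(w,[p[0],p[1],20])[0]
    return find(w,c,"cup",60),w
E
python3 - <<'E'
from h import *
s=bot.snapshot("side")
for n,uv in dict(A=(209,347),E=(253,287),B=(323,295),D=(308,166),C=(299,194)).items():
    a=find(s,uv,"cup",12); 
    p=a[0] if a else onplane(s,uv,20)
    b,w=wcup(p); print(n,"side",p.round(1),a and a[1],"wrist",b)
f=w["mtx"][0,0]; print("f",f,"finger tip depth",f*85.2/211, w["extrinsics"]@np.r_[bot.get_obs()["eef_pos"],1])
print(bot.get_obs()["clock"],bot.get_obs()["finger_gap"])
bot.command_gripper(85);w=bot.snapshot("wrist");h=sil(w,b[0],"cup").astype(int);cv2.polylines(w["image"],[h],True,(255,0,0),1);cv2.imwrite("pics/w3.png",w["image"][:,:,::-1])
E
```

```text
A side [622.  316.3] 0.98 wrist (array([620.70283959, 317.26586406]), 0.99)
E side [599.8 172.3] 0.98 wrist (array([598.37131836, 174.3214644 ]), 0.99)
B side [466.8 157.4] 0.98 wrist (array([466.13716608, 159.05137235]), 1.01)
D side [ 618.  -288.9] 0.93 wrist (array([ 617.1374732, -284.9851482]), 0.98)
C side [ 603.1 -151.2] 0.96 wrist (array([ 601.53525755, -147.93418835]), 0.98)
f 336.4452281460541 finger tip depth 135.85371297651093 [  0.49222017  30.386018   159.75793657   1.        ]
43.7583 60.01071789323251
```

View pics/w3.png

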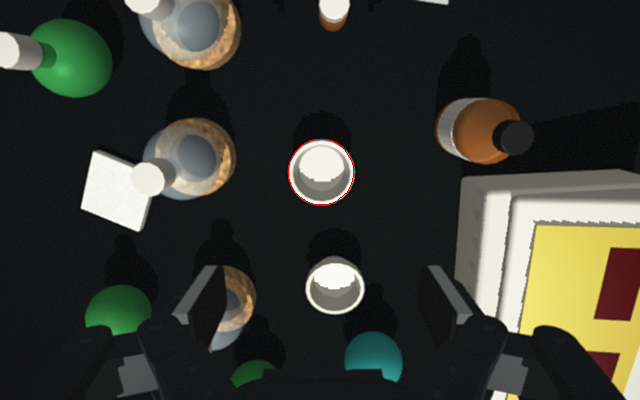

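The model outline fits the cup at (321,172) exactly. When open, the fingertips sit about 13–20 mm behind the TCP. Cup B at (466,159) will be the base of the stack, starting with cup5.

```bash
cat >> h.py <<'E'
C=dict(A=(620.7,317.3),E=(598.4,174.3),D=(617.1,-285.),C=(601.5,-147.9)); BASE=(466.1,159.)
def stack(k,n):
    bot.command_gripper(85); r,w=wcup(C[k]); p=r[0]; print(k,"at",p.round(1),r[1])
    assert r[1]>.9 and np.hypot(*(p-C[k]))<60
    bot.move_linear([*p,70],150); bot.move_linear([*p,14],60); bot.command_gripper(55)
    o=bot.get_obs();print("grip",round(o["finger_gap"],1),o["grip_force"],o["eef_pos"].round(1))
    g=o["eef_pos"][2]; bot.move_linear([*p,230],150)
    bot.reach([*BASE,230],flat(Y)); bot.move_linear([*BASE,g+16*n+28],150); bot.dwell(.2); f0=ft()
    hit=bot.move_linear([*BASE,g+16*n+.5],25,f_stop=4)
    o=bot.get_obs();print("down",hit,"foot z",round(o["eef_pos"][2]-g,1),"want",16*n,"df",(ft()-f0).round(1),round(o["finger_gap"],1))
    return hit,o["eef_pos"][2]-g-16*n
def letgo():
    z=bot.get_obs()["eef_pos"]; bot.command_gripper(85); bot.move_linear([z[0],z[1],230],120)
E
python3 - <<'E'
from h import *
h,e=stack("E",1)
if e<4: letgo()
print(bot.get_obs()["clock"])
w=bot.snapshot("wrist");s=bot.snapshot("side")
cv2.imwrite("pics/w4.png",np.hstack([w["image"][:,130:520],s["image"][:,150:550]])[:,:,::-1])
E
```

```text
E at [598.5 174.4] 1.0
grip 66.3 64.89440727978945 [598.9 174.4  15.3]
down True foot z 18.0 want 16 df [0.  1.  5.2] 66.0
55.25
```

View pics/w4.png

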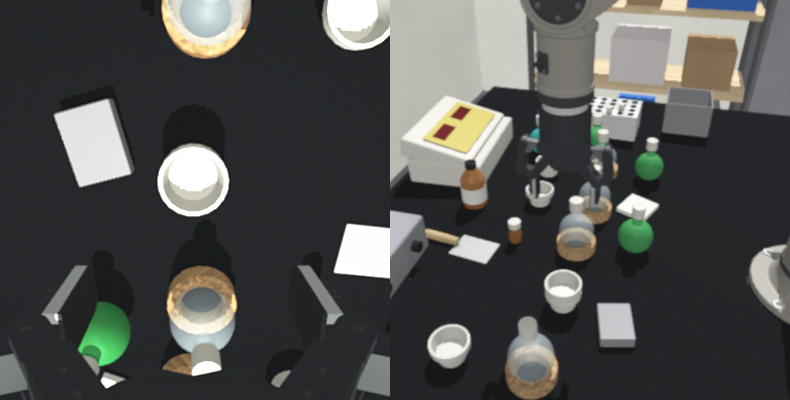

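Cup5 dropped into the base cup: the side view at (563,290) shows one upright two-collar stack. I'll stack the rest, stopping if a cup lands high.

```bash
python3 - <<'E'
from h import *
for n,k in enumerate("ACD",2):
    h,e=stack(k,n)
    if e>5: print("HIGH");break
    letgo()
else: bot.goto_joints([-1.346,0.477,0.022,1.555,-0.011,1.109,-0.083])
print(bot.get_obs()["clock"])
t=bot.snapshot("top");s=bot.snapshot("side")
for uv in((172,241),(296,239),(348,243),(419,236)): pass
a=cv2.resize(s["image"][130:400,190:450],None,fx=1.5,fy=1.5);b=cv2.resize(t["image"][150:310,140:460],None,fx=1.25,fy=1.25)
im=np.zeros((420,800,3),np.uint8);im[:405,:390]=a;im[:200,395:795]=b
cv2.imwrite("pics/w5.png",im[:,:,::-1])
E
```

```text
A at [620.6 317.3] 1.0
grip 66.1 65.18675716593862 [621.2 317.5  15.5]
down True foot z 33.6 want 32 df [ 0.  -0.2  4.5] 66.2
C at [ 601.7 -148.1] 0.98
grip 65.2 66.25304264947772 [ 602.2 -148.1   15.1]
down True foot z 50.5 want 48 df [-1.   0.1  7.3] 65.2
D at [ 617.2 -285. ] 0.98
grip 66.3 64.99044352211058 [ 617.6 -285.2   15.4]
down False foot z 64.6 want 64 df [-0.1 -0.1  0.4] 66.3
91.5917
```

View pics/w5.png

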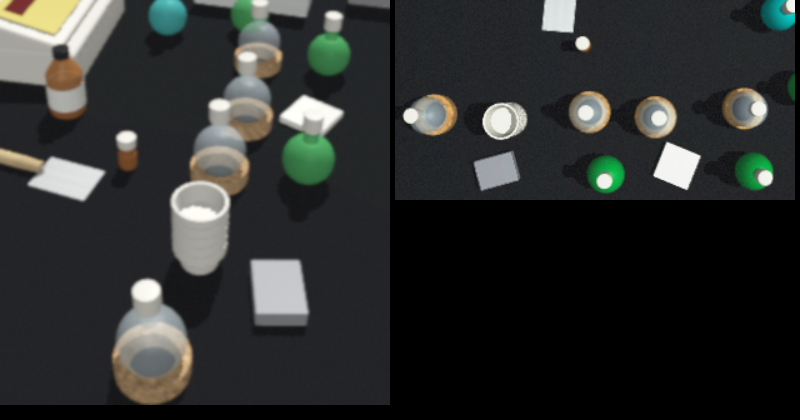

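The side view shows one upright five-cup stack at (200,230), and all four flasks stand in their rings. As a last check I'll overlay the ideal silhouettes.

```bash
python3 - <<'E'
from h import *
SH["stack"]=[(23.5,0),(34,27),(34,104)]; SH["disc"]=[(14,130),(14,129)]
t=bot.snapshot("top");s=bot.snapshot("side");out=[]
print(find(t,proj(t,[*BASE,60])[0],"stack",20) if True else 0, find(s,proj(s,[*BASE,60])[0],"stack",25))
items=[(R[k],"seated") for k in R]+[(R[k],"disc") for k in R]+[(BASE,"stack")]
for S,f,(y0,y1,x0,x1) in((t,3,(205,275,140,460)),(s,3,(125,400,220,420))):
    im=cv2.resize(S["image"],None,fx=f,fy=f,interpolation=cv2.INTER_CUBIC)
    for p,k in items: cv2.polylines(im,[(sil(S,p,k)*f+f/2-.5).round().astype(int)],True,(255,0,0),1)
    out.append(im[y0*f:y1*f,x0*f:x1*f])
a=cv2.resize(out[0],(800,175));b=cv2.resize(out[1],None,fx=.5,fy=.5)
im=np.zeros((595,800,3),np.uint8);im[:175]=a;im[180:180+b.shape[0],:b.shape[1]]=b[:415]
c=out[1][:225,60:440];im[180:180+c.shape[0],310:310+c.shape[1]]=c
cv2.imwrite("pics/w6.png",im[:,:,::-1])
E
```

```text
(array([466.72346284, 161.31983709]), 0.89) (array([475.81056551, 117.7457389 ]), 0.43)
```

View pics/w6.png

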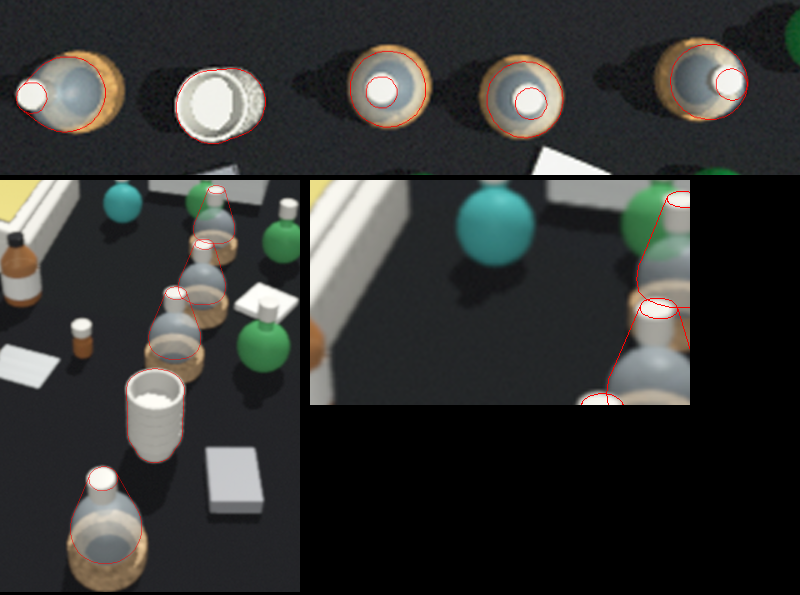

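The outlines match the stack at its full 104 mm height and all four caps over their ring centres, so the flasks are level. Handing in.

```bash
python3 -c "
from cell import bot
print(bot.hand_in())"
```

```text
the job is handed in; nothing more can be done
None
```

The job is handed in after about 92 s of robot time: all four flasks stand level and centred in their own cork rings, and the five cups are nested in one upright stack on the bench; the hand-in returned no verdict.

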